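Chilled sauce caddy onto the serving stand

ROBOT

A 6-joint arm with a two-finger parallel gripper is mounted at the origin on a cart in front of the work surface, level with it; the furniture and walls round the work are solid. World frame = base frame: x ahead of the robot, y to its left, z up, the work surface at z = 0. Lengths are in m, angles in rad, forces in N, time in s.
With the tool pointing down it reaches from about 0.35 to 0.95 m from the base axis. Payload 17.4 kg.
Tool frame: the origin (TCP) lies midway between the tips of the shut fingers; the grasp point (between the pads) lies 19 mm behind it (ctrl.hold_point_z is the distance from the TCP to the grasp point, in m); z points along the fingers, y is the direction in which the jaws open and shut (so a half turn about z gives the same grasp; the last joint's range is limited). The gripper opens to 93 mm and grips with 3 to 60 N. Pads are 15 mm wide; open, the fingers measure 128 mm over their backs; the gripper's body (75 mm by 188 mm) begins 65 mm behind the grasp point.
Start: joints at [1.249, 0.116, 1.442, -0, 1.584, -0.038], TCP at [0.189, 0.648, 0.219] pointing down, gripper open.
Joint ranges: [-2.83, 2.83], [-0.83, 2.19], [0.07, 2.5], [-1.14, 4.28], [0.01, 3], [-2.97, 2.97]. Speed limits (rad/s): [1.89, 1.89, 2.22, 3.14, 3.14, 3.14].

INTERFACE

Orientations are given as a rotation vector (axis times angle).
In Python, from bench import readout, eyes, ctrl gives the robot as it stands. The module is installed in compiled form; this text tells all that it offers.
- The arm moves only by the tool apply_moves, never from a script. Its argument "moves" is a list of rows, each a list of 5 numbers: the shift along the world's x, y, z in mm, then the turn about the world's z in rad, then the finger opening in mm, from 0 to 93. A call has 1 to 20 rows; each row is the pose to reach, as a shift and turn from the pose measured when the call began; what a row does not reach only later rows make up. A row lasts 1/12 s, in which the tool goes at most 41.7 mm and 7.16 degrees, less where a joint would pass 70% of its speed; a pose out of reach is approached as far as the arm can. A call with a gripper value outside its range is refused whole. The fingers move at their own pace and stop on an object; "newtons" is the grip in N (left out, the last holds). Time passes only in rows, so rows that repeat a pose let the fingers close. It gives the time, the measured TCP pose, the force and the opening at its end, in the units of the state.
- readout.get_state(): the state, without advancing time (a new reading comes with each control period).
- eyes.get_image(name): name is "scene" or "top" or "wrist"; returns (picture, depth): 400x640x3 uint8, red, green, blue; 400x640 float32, m along the optical axis (not along the pixel's ray), 0 where there is no reading.
- eyes.camera_info(name): a dict with "fovy" (degrees; the focal length in pixels is half the picture's height over the tangent of half this angle, whatever the lens; pixels are square), "cx", "cy" (the principal point, pixels), "cam_to_world" (4x4, takes a point from camera to world coordinates); the wrist camera has in their place "mount" (4x4, takes a point from camera to tool coordinates, whose origin is the TCP and whose axes are the flange's). Camera axes: x right, y up, looking along -z (the intrinsics and any distortion apply to the point x, -y, -z); pixel columns grow to the right and rows downward; lengths in m; the calibration is good to about 2 mm. A picture is of the moment at which its call begins: read the wrist's pose just before it. camera_info takes no time and is no camera call.
- ctrl.job_done(): hands the job in, once; it reports no verdict.
Trained networks look in the newest picture that a camera, given by its name, has taken for a name from the list of things; names that differ only in an ending like _2 or _b are one class to them, and where a whole thing is asked for, a point or a joint stands for the part that bears it (a point fixed in the world has none). Each returns a list of dicts, best first, with "score" (0 to 1); they miss things now and then, are a little off and sometimes report something else, mostly with a low value. They report only what shows in the picture. A call takes as long as a camera call. They do not tell look-alikes from the thing itself.
- eyes.look_for(label, camera): "extent" ([centre column, centre row, width, height] in pixels, round what is visible of it).
The state is a dict: "time_s": time; "qpos": joint angles; "joint_velocities": joint speeds; "joint_torque": joint torques, N m; "ee_pos": TCP position; "orientation": TCP orientation; "ft_force": force on the tool from outside, world axes, zero at the start; "wrist_torque": the same for the moment, N m; "opening": opening from 0.0 (shut) to 1.0 (fully open).
Only numpy, scipy, OpenCV 4.12 (cv2) and the standard library are available. Lean on these libraries where they do the work, as an engineer would, in place of code of your own. Each camera call takes 0.05 s, during which the arm holds its last target. There are 200 camera calls.

TASK

Get the sauces ready for service: with the caddy still on the table, rock a blue freezer block into each of its two pockets until it lies flat, and stand every sauce pot that is there upright on the blocks, inside the caddy. Take the used steel cup off the stand and stand it upright on the table, then lift the loaded caddy by its bar, carry it level to the narrow stand and set it down centred and square on top, its bar along the stand's longer side; leave the salt shaker and the timer where they are.

Things in the scene. Friction and masses are not known exactly. Their poses are not given: they have to be found in the camera images.
- caddy: loose steel serving caddy, 0.3 kg: flat tray 147 mm (its x) by 189 mm (its y) with a wooden bar handle along x over its middle, on a post at each end (x = +-70 mm), and a rectangular pocket on either side of the bar. Origin: centre of the underside, z up
- caddy_bar (a point): middle of the caddy's bar handle, 84 mm above the caddy's underside; bar 147 long (caddy x), 16 wide (y), 20 tall; axes as the caddy's
- pocket_a (a point): centre of the inner floor of the caddy's pocket at caddy y = +60 mm, 5 mm above its underside. The pocket is 139 mm (caddy x) by 61 mm (y) inside; its long walls (4 mm thick) rise 24 mm and its end walls (4 mm thick) 13 mm above this floor
- pocket_b (a point): the same for the equal pocket at caddy y = -60 mm
- stand: dark steel riser fixed to the table: narrow flat top 120 mm (its x) by 70 mm (its y), 80 mm above the table, on a foot 110 x 96 mm. The caddy is to stand on it with its handle along the stand's x (either way round). Origin: centre of the foot on the table, z up
- used_cup: empty steel cup, 60 mm across at the rim, 42 mm at the base, 38 mm tall, 60 g, stands on the stand at the start; origin: centre of its underside, z up
- freezer_block_1: blue freezer block, 0.12 kg: 136 mm (its x) by 58 mm (its y) by 20 mm thick, the lowest 5 mm bevelled 2.5 mm inward, with an upright grip lug in the middle of its top, 18 mm (x) by 30 mm (y) by 34 mm tall (lug top 54 mm above the underside). Fits either pocket with 1.5 mm play on each side. Origin: centre of its underside, z up
- freezer_block_2: blue freezer block, 0.12 kg: 136 mm (its x) by 58 mm (its y) by 20 mm thick, the lowest 5 mm bevelled 2.5 mm inward, with an upright grip lug in the middle of its top, 18 mm (x) by 30 mm (y) by 34 mm tall (lug top 54 mm above the underside). Fits either pocket with 1.5 mm play on each side. Origin: centre of its underside, z up
- sauce_pot_1: closed portion pot with red sauce and clear lid, 53 mm across the lid (the top 6 mm), 48 mm below it, 36 mm tall, 50 g; may be absent. Two fit on one freezer block, one at each side of the lug (41 mm along the block from its middle). Origin: centre of its underside, z up
- sauce_pot_2: closed portion pot with brown sauce and clear lid, 53 mm across the lid (the top 6 mm), 48 mm below it, 36 mm tall, 50 g; may be absent. Two fit on one freezer block, one at each side of the lug (41 mm along the block from its middle). Origin: centre of its underside, z up
- sauce_pot_3: closed portion pot with red sauce and clear lid, 53 mm across the lid (the top 6 mm), 48 mm below it, 36 mm tall, 50 g; may be absent. Two fit on one freezer block, one at each side of the lug (41 mm along the block from its middle). Origin: centre of its underside, z up
- sauce_pot_4: closed portion pot with green sauce and clear lid, 53 mm across the lid (the top 6 mm), 48 mm below it, 36 mm tall, 50 g; may be absent. Two fit on one freezer block, one at each side of the lug (41 mm along the block from its middle). Origin: centre of its underside, z up
- salt_shaker: salt shaker, 44 mm across, 90 mm tall, bystander; origin: centre of its underside
- timer: red and white kitchen timer, 62 mm across, 40 mm tall, bystander; origin: centre of its underside
Things that resemble listed ones, but are neither listed nor needed, are in the scene too. Leave any orange or pink look-alike of the freezer_block_2 alone.

How it is judged:
On the way:
1. the caddy, standing on the table, holds both freezer blocks flat in its pockets and every sauce pot that is present upright on them ((((y of freezer_block_1 in the frame of caddy between 0.055 and 0.065 m and x of freezer_block_1 in the frame of caddy between -0.005 and 0.005 m and z of freezer_block_1 in the frame of caddy between 0.002 and 0.0075 m and angle between the z axis of freezer_block_1 and the z axis of caddy, either way round below 0.04 rad) and (y of freezer_block_2 in the frame of caddy between -0.065 and -0.055 m and x of freezer_block_2 in the frame of caddy between -0.005 and 0.005 m and z of freezer_block_2 in the frame of caddy between 0.002 and 0.0075 m and angle between the z axis of freezer_block_2 and the z axis of caddy, either way round below 0.04 rad)) or ((y of freezer_block_1 in the frame of caddy between -0.065 and -0.055 m and x of freezer_block_1 in the frame of caddy between -0.005 and 0.005 m and z of freezer_block_1 in the frame of caddy between 0.002 and 0.0075 m and angle between the z axis of freezer_block_1 and the z axis of caddy, either way round below 0.04 rad) and (y of freezer_block_2 in the frame of caddy between 0.055 and 0.065 m and x of freezer_block_2 in the frame of caddy between -0.005 and 0.005 m and z of freezer_block_2 in the frame of caddy between 0.002 and 0.0075 m and angle between the z axis of freezer_block_2 and the z axis of caddy, either way round below 0.04 rad))) and x of sauce_pot_1 in the frame of caddy between -0.066 and 0.066 m and (y of sauce_pot_1 in the frame of caddy between 0.04 and 0.08 m or y of sauce_pot_1 in the frame of caddy between -0.08 and -0.04 m) and z of sauce_pot_1 in the frame of caddy between 0.021 and 0.03 m and angle between the z axis of each of sauce_pot_1, sauce_pot_2, sauce_pot_3, sauce_pot_4 and the z axis of caddy, either way round below 0.1 rad and angle between each of sauce_pot_1, sauce_pot_2, sauce_pot_3, sauce_pot_4's own z axis and vertical below 0.2 rad and x of sauce_pot_2 in the frame of caddy between -0.066 and 0.066 m and (y of sauce_pot_2 in the frame of caddy between 0.04 and 0.08 m or y of sauce_pot_2 in the frame of caddy between -0.08 and -0.04 m) and z of sauce_pot_2 in the frame of caddy between 0.021 and 0.03 m and x of sauce_pot_3 in the frame of caddy between -0.066 and 0.066 m and (y of sauce_pot_3 in the frame of caddy between 0.04 and 0.08 m or y of sauce_pot_3 in the frame of caddy between -0.08 and -0.04 m) and z of sauce_pot_3 in the frame of caddy between 0.021 and 0.03 m and x of sauce_pot_4 in the frame of caddy between -0.066 and 0.066 m and (y of sauce_pot_4 in the frame of caddy between 0.04 and 0.08 m or y of sauce_pot_4 in the frame of caddy between -0.08 and -0.04 m) and z of sauce_pot_4 in the frame of caddy between 0.021 and 0.03 m and height (world z) of caddy below 0.006 m and angle between caddy's own z axis and vertical below 0.05 rad), for 0.2 s.
At the end, for the whole second after the job is handed in: Caddy at rest on the stand: centred to 25 mm, level, bar along its longer side to 0.2 rad; both blocks flat in the pockets (2.5 mm); every present pot upright on a block, within 20 mm of the pocket's long centre line; cup upright on the table, 0.08 m or more from the stand's middle ((((y of freezer_block_1 in the frame of caddy between 0.055 and 0.065 m and x of freezer_block_1 in the frame of caddy between -0.005 and 0.005 m and z of freezer_block_1 in the frame of caddy between 0.002 and 0.0075 m and angle between the z axis of freezer_block_1 and the z axis of caddy, either way round below 0.04 rad) and (y of freezer_block_2 in the frame of caddy between -0.065 and -0.055 m and x of freezer_block_2 in the frame of caddy between -0.005 and 0.005 m and z of freezer_block_2 in the frame of caddy between 0.002 and 0.0075 m and angle between the z axis of freezer_block_2 and the z axis of caddy, either way round below 0.04 rad)) or ((y of freezer_block_1 in the frame of caddy between -0.065 and -0.055 m and x of freezer_block_1 in the frame of caddy between -0.005 and 0.005 m and z of freezer_block_1 in the frame of caddy between 0.002 and 0.0075 m and angle between the z axis of freezer_block_1 and the z axis of caddy, either way round below 0.04 rad) and (y of freezer_block_2 in the frame of caddy between 0.055 and 0.065 m and x of freezer_block_2 in the frame of caddy between -0.005 and 0.005 m and z of freezer_block_2 in the frame of caddy between 0.002 and 0.0075 m and angle between the z axis of freezer_block_2 and the z axis of caddy, either way round below 0.04 rad))) and x of sauce_pot_1 in the frame of caddy between -0.066 and 0.066 m and (y of sauce_pot_1 in the frame of caddy between 0.04 and 0.08 m or y of sauce_pot_1 in the frame of caddy between -0.08 and -0.04 m) and z of sauce_pot_1 in the frame of caddy between 0.021 and 0.03 m and angle between the z axis of each of sauce_pot_1, sauce_pot_2, sauce_pot_3, sauce_pot_4 and the z axis of caddy, either way round below 0.1 rad and angle between each of sauce_pot_1, sauce_pot_2, sauce_pot_3, sauce_pot_4's own z axis and vertical below 0.2 rad and x of sauce_pot_2 in the frame of caddy between -0.066 and 0.066 m and (y of sauce_pot_2 in the frame of caddy between 0.04 and 0.08 m or y of sauce_pot_2 in the frame of caddy between -0.08 and -0.04 m) and z of sauce_pot_2 in the frame of caddy between 0.021 and 0.03 m and x of sauce_pot_3 in the frame of caddy between -0.066 and 0.066 m and (y of sauce_pot_3 in the frame of caddy between 0.04 and 0.08 m or y of sauce_pot_3 in the frame of caddy between -0.08 and -0.04 m) and z of sauce_pot_3 in the frame of caddy between 0.021 and 0.03 m and x of sauce_pot_4 in the frame of caddy between -0.066 and 0.066 m and (y of sauce_pot_4 in the frame of caddy between 0.04 and 0.08 m or y of sauce_pot_4 in the frame of caddy between -0.08 and -0.04 m) and z of sauce_pot_4 in the frame of caddy between 0.021 and 0.03 m and horizontal distance between caddy and stand below 0.025 m and height (world z) of caddy between 0.077 and 0.084 m and angle between caddy's own z axis and vertical below 0.05 rad and angle between the x axis of caddy and the x axis of stand, either way round below 0.2 rad and linear speed of caddy below 0.02 m/s and horizontal distance between used_cup and stand above 0.08 m and angle between used_cup's own z axis and vertical below 0.1 rad and height (world z) of used_cup between -0.004 and 0.006 m); the robot touches nothing.
It fails at once if the caddy is tipped by more than 0.3 rad (17 degrees) (angle between caddy's own z axis and vertical above 0.3 rad).
It fails at once if the salt shaker or the timer is moved more than 5 cm or knocked over (distance of any of salt_shaker, timer from where it was at the start of the episode above 0.05 m or angle between any of salt_shaker, timer's own z axis and vertical above 0.6 rad).
Of sauce_pot_1, sauce_pot_2, sauce_pot_3, sauce_pot_4 only 2 to 4 are there at a start; the rules pass over those that are not, and their reading is None.
At some moment in a run one of sauce_pot_1, sauce_pot_2, sauce_pot_3, sauce_pot_4, freezer_block_1, freezer_block_2 may be knocked a few centimetres aside while the robot is not near it.
It also fails if it takes over 210 s, if anything falls off the work surface, if the arm or the gripper's body presses on something with over 40 N, if the wrist force passes 120 N, or if a joint passes its speed limit or range.

## Working session

There is one attempt and no reset: what is moved stays moved. The work goes in short steps, Python scripts to look and compute and a tool call to move; the robot and the scene stay as the last step left them, time stands still between calls to the robot, and variables do not carry over. Pictures are saved under pics/ and viewed, on a budget of 14 in all, crops included, one or two more only if the job needs it, and the job is handed in when it is done.

Besides the shell and the picture viewer there is one more tool, called after ">>>" as name(argument=value, ...), one argument or row to a line, values as JSON. apply_moves: Moves the arm, as the interface text tells. Its arguments: {"type":"object","properties":{"moves":{"type":"array","items":{"type":"array","items":{"type":"number"}}},"newtons":{"type":"number"}},"required":["moves"]}

```bash
mkdir -p pics; cat > h.py <<'E'
import numpy as np, cv2
from bench import readout, eyes, ctrl
from scipy.spatial.transform import Rotation as R
def cam(n, st=None):
    i=eyes.camera_info(n); f=200/np.tan(np.radians(i["fovy"])/2)
    if "cam_to_world" in i: M=np.array(i["cam_to_world"])
    else:
        T=np.eye(4); T[:3,:3]=R.from_rotvec(st["orientation"]).as_matrix(); T[:3,3]=st["ee_pos"]; M=T@np.array(i["mount"])
    return i,f,M
def shot(n):
    st=readout.get_state(); p,d=eyes.get_image(n); i,f,M=cam(n,st)
    v,u=np.mgrid[0:400,0:640].astype(float)
    X=np.stack([(u-i["cx"])/f*d,-(v-i["cy"])/f*d,-d],-1)
    W=X@M[:3,:3].T+M[:3,3]; W[d==0]=np.nan
    return p,d,W
def save(p,name): cv2.imwrite("pics/"+name,cv2.cvtColor(p,cv2.COLOR_RGB2BGR))
E
python3 - <<'E'
from h import *
for n in ("scene","top","wrist"):
    i=eyes.camera_info(n); print({k:(v if np.isscalar(v) else np.round(v,3).tolist()) for k,v in i.items()})
p,d,W=shot("top"); save(p,"top0.png")
np.save("W0.npy",W)
for l in ["caddy","stand","used_cup","freezer_block_1","sauce_pot_1","salt_shaker","timer"]:
    for r in eyes.look_for(l,"top"):
        c,rr,w,h=r["extent"]; q=W[int(np.clip(rr,0,399)),int(np.clip(c,0,639))]
        print(l,round(r["score"],2),np.round(r["extent"]),np.round(q,3))
p,d,_=shot("scene"); save(p,"scene0.png")
print(readout.get_state())
E
```

```text
{'fovy': 45.83756153871505, 'cx': 317.25177741795204, 'cy': 202.36858589737375, 'cam_to_world': [[0.746, 0.456, -0.486, -0.173], [-0.666, 0.504, -0.55, -0.909], [-0.006, 0.734, 0.68, 1.145], [0.0, 0.0, 0.0, 1.0]]}
{'fovy': 45.87467387429984, 'cx': 323.8171925058695, 'cy': 191.65865090637334, 'cam_to_world': [[0.0, 0.991, -0.131, 0.405], [-1.0, 0.0, -0.001, -0.055], [-0.001, 0.131, 0.991, 1.419], [0.0, 0.0, 0.0, 1.0]]}
{'fovy': 63.91458495257215, 'cx': 319.30046987008234, 'cy': 191.35144980870572, 'mount': [[0.001, 0.955, 0.296, 0.083], [1.0, -0.001, -0.0, 0.001], [-0.0, 0.296, -0.955, -0.165], [0.0, 0.0, 0.0, 1.0]]}
caddy 0.5 [382. 235.  33.  50.] [ 0.462 -0.222  0.055]
caddy 0.19 [438. 164.  15.  12.] [ 0.664 -0.379  0.084]
stand 0.9 [195. 218.  36.  41.] [0.509 0.311 0.081]
used_cup 0.68 [186. 212.  19.  21.] [0.523 0.339 0.085]
freezer_block_1 0.97 [376. 175.  24.  47.] [ 0.639 -0.205  0.045]
freezer_block_1 0.86 [290. 264.  30.  46.] [0.38  0.042 0.059]
freezer_block_1 0.79 [469. 234.  31.  47.] [ 0.463 -0.477  0.037]
freezer_block_1 0.67 [382. 235.  28.  46.] [ 0.459 -0.221  0.0
[... 303 characters left out ...]

{'time_s': 0.45, 'qpos': array([ 1.24919133e+00,  1.16033800e-01,  1.44159775e+00,  4.64072475e-06,
        1.58398756e+00, -3.78144501e-02]), 'joint_velocities': array([-6.05156719e-04,  1.25598805e-03,  4.72090229e-04, -9.82393067e-05,
       -1.11948285e-03,  4.97983913e-04]), 'joint_torque': array([-4.48877463e-04, -7.20294070e+01, -6.22217560e+01,  7.79271196e-02,
        1.87055615e-02,  1.37356204e-05]), 'ee_pos': array([0.18901834, 0.64800802, 0.21862474]), 'orientation': array([-4.44281349e-01, -3.11000966e+00,  3.95743847e-05]), 'ft_force': array([ 0.22745581,  0.23864731, -1.25105096]), 'wrist_torque': array([-0.0710819 ,  0.03179756, -0.00414773]), 'opening': 0.9984896028092802}
```

```bash
python3 - <<'E'
import cv2
p=cv2.imread("pics/top0.png")[105:305,160:500]
cv2.imwrite("pics/top0c.png",cv2.resize(p,None,fx=2.35,fy=2.35,interpolation=cv2.INTER_CUBIC))
E
```

```text
(no output)
```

View pics/top0c.png

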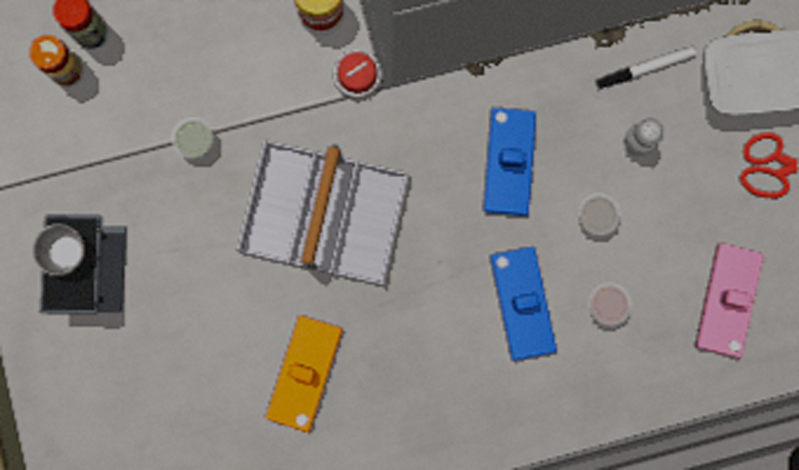

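View pics/scene0.png

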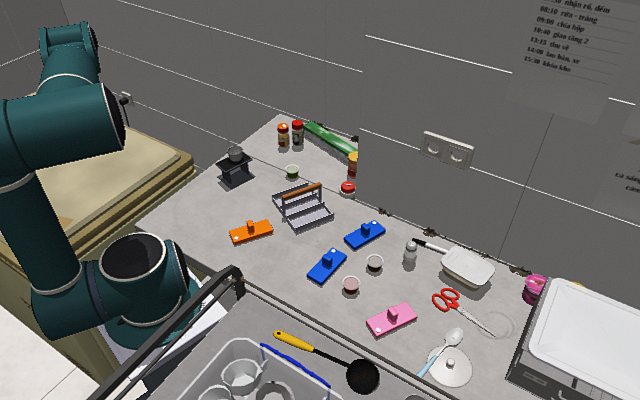

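Top crop (pixels in the crop): the caddy is at (325,213) and the two blue blocks at (510,162) and (523,303). The orange (303,373) and pink (730,300) blocks are look-alikes, so I leave them. Three pots are present: green (193,140), brown (599,216) and red (610,306). The cup is on the stand at (65,250), the timer at (358,72) and the shaker at (648,135).

I'm moving above the middle for a wrist view.

>>> apply_moves(
  moves=[
    [0,0,100,0,93],
    [18,-37,110,0,93],
    [36,-75,110,0,93],
    [54,-112,110,0,93],
    [72,-150,110,0,93],
    [90,-187,110,0,93],
    [108,-225,110,0,93],
    [126,-262,110,0,93],
    [144,-300,110,0,93],
    [162,-337,110,0,93],
    [180,-375,110,0,93],
    [198,-412,110,0,93],
    [216,-450,110,0,93],
    [234,-487,110,0,93],
    [252,-525,110,0,93],
    [270,-562,110,0,93],
    [288,-600,110,0,93],
    [306,-637,110,0,93],
    [324,-675,110,0,93],
    [342,-712,110,0,93],
  ],
)

```text
time_s: 2.12
ee_pos: [0.5208, -0.0445, 0.3289]
orientation: [0.445, 3.109, -0.0]
ft_force: [0.2, 0.8, 0.8]
opening: 1.002
```

>>> apply_moves(
  moves=[
    [0,0,0,0,93],
    [0,0,0,0,93],
    [0,0,0,0,93],
    [0,0,0,0,93],
  ],
)

```text
time_s: 2.45
ee_pos: [0.5205, -0.0436, 0.3292]
orientation: [0.443, 3.109, 0.0]
ft_force: [-0.6, 0.0, -0.8]
opening: 1.001
```

```bash
cat >> h.py <<'E'
def rect(W,m):
    """min-area rect of masked points: centre, long-axis angle deg, dims mm"""
    q=W[m][:,:2]; q=q[np.isfinite(q).all(1)]
    (c,s,a)=cv2.minAreaRect((q*1000).astype(np.float32))
    if s[0]<s[1]: a+=90; s=s[::-1]
    return np.round(c,1),round((a+90)%180-90,1),np.round(s,1),len(q)
def big(m):
    n,l,s,_=cv2.connectedComponentsWithStats(m.astype(np.uint8))
    return [l==k for k in np.argsort(-s[1:,4])+1 if s[k,4]>40]
def blue(p):
    h=cv2.cvtColor(p,cv2.COLOR_RGB2HSV); return (h[...,0]>100)&(h[...,0]<125)&(h[...,1]>150)&(h[...,2]>60)
E
python3 - <<'E'
from h import *
p,d,W=shot("wrist"); save(p,"w1.png"); np.savez("w1.npz",p=p,W=W)
s=readout.get_state(); print(s["time_s"],s["ee_pos"],s["orientation"])
z=W[...,2]
print("table z",np.nanmedian(z[(z<.01)&(z>-.02)]))
for m in big(blue(p))[:4]:
    zz=z[m]; print("blue z",np.nanpercentile(zz,[5,50,95]).round(3), rect(W,m&(z<.026)&(z>.014)), "lug", rect(W,m&(z>.047)))
for l in ["caddy","sauce_pot_1","freezer_block_1","used_cup","stand"]:
    for r in eyes.look_for(l,"wrist"):
        c,rr,w,h=r["extent"]; print(l,round(r["score"],2),np.round(r["extent"]),np.round(W[int(np.clip(rr,0,399)),int(np.clip(c,0,639))],3))
E
```

```text
2.5 [ 0.52052651 -0.04339554  0.32926198] [4.42398453e-01 3.10884083e+00 1.75061720e-04]
table z 0.0009617149266228919
blue z [0.018 0.02  0.053] (array([ 467.1, -226.1]), 11.4, array([133.3,  56.6]), 2973) lug (array([ 467.8, -225.9]), -78.7, array([28.3, 17.9]), 262)
blue z [0.017 0.02  0.053] (array([ 647.6, -211.5]), -5.4, array([133.2,  56.8]), 1743) lug (array([ 582.2, -146.7]), -40.5, array([205.3,  17.2]), 158)
caddy 0.95 [374. 184. 132. 118.] [0.598 0.023 0.005]
caddy 0.6 [620.  78.  41.  54.] [0.519 0.304 0.117]
sauce_pot_1 0.84 [162. 234.  39.  35.] [ 0.576 -0.316  0.034]
sauce_pot_1 0.82 [495. 204.  40.  35.] [0.672 0.192 0.033]
sauce_pot_1 0.65 [123. 171.  42.  37.] [ 0.468 -0.33   0.035]
freezer_block_1 0.96 [357.  42.  50.  84.] [0.392 0.046 0.018]
freezer_block_1 0.93 [ 42. 194.  68.  87.] [ 0.465 -0.477  0.02 ]
freezer_block_1 0.79 [244. 252.  53.  80.] [ 0.641 -0.203  0.034]
freezer_block_1 0.67 [191. 147.  82.  93.] [ 0.461 -0.214  0.047]
used_cup 0.78 [620.  78.  41.  55.] [0.528 0.334 0.082]
used_cup 0.63 [158. 285.  20.  17.] [ 0.662 -0.363  0.031]
used_cup 0.62 [374. 184. 131. 118.] [0.598 0.023 0.005]
stand 0.58 [583.  66. 114. 117.] [0.501 0.296 0.077]
```

View pics/w1.png

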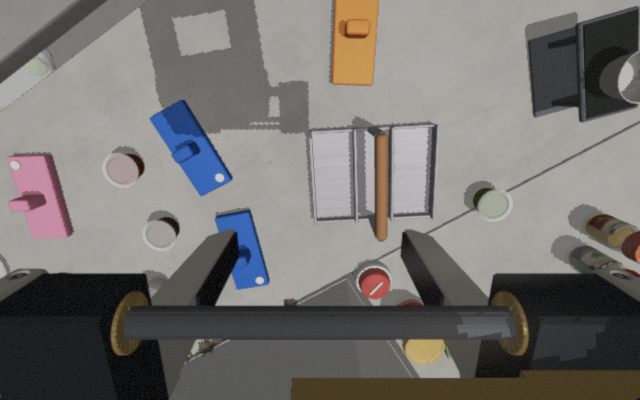

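Wrist view: blue blocks at (191,147) and (243,250), caddy at (374,184), pots at (123,170) pinkish-red, (162,234) brown and (493,204) green. The fingers hide the bottom. Next I measure the caddy, pots and stand from the stored clouds.

```bash
python3 - <<'E'
from h import *
f=np.load("w1.npz"); p,W=f["p"],f["W"]; z=W[...,2]
v,u=np.mgrid[0:400,0:640]
box=(u>300)&(u<445)&(v>115)&(v<248)
bar=box&(z>.083)&(z<.105); print("bar",rect(W,big(bar)[0]), np.nanmedian(z[bar]))
tr=box&(z>.012)&(z<.034); print("walls",rect(W,tr))
tr=box&(z>.003)&(z<.034)&(cv2.cvtColor(p,cv2.COLOR_RGB2HSV)[...,1]<60); 
def circ(c,zlo,zhi,r=40):
    m=(abs(u-c[0])<r)&(abs(v-c[1])<r)&(z>zlo)&(z<zhi); q=(W[big(m)[0]][:,:2]*1000).astype(np.float32)
    return cv2.minEnclosingCircle(q), q.mean(0)
for c in [(123,170),(162,234),(493,204)]: print("pot",circ(c,.028,.042,26))
st=(u>520)&(z>.07)&(z<.086)&(v<150); print("stand",rect(W,big(st)[0]))
W0=np.load("W0.npy"); z0=W0[...,2]
print("top cam: stand",rect(W0,(z0>.072)&(z0<.088)&(v>190)&(v<245)&(u>170)&(u<215)))
m=(z0>.105)&(z0<.13)&(v>190)&(v<235)&(u>165)&(u<205); print("cup",cv2.minEnclosingCircle((W0[m][:,:2]*1000).astype(np.float32)),m.sum())
print("bar top", rect(W0,(z0>.083)&(z0<.105)&(v>150)&(v<225)&(u>285)&(u<310)))
E
```

```text
bar (array([583.2,  24.4]), -13.0, array([153.8,  15.9]), 1387) 0.09283095669837338
walls (array([582.9,  24.9]), 77.0, array([188.9, 147.3]), 2317)
pot (((465.1854248046875, -333.3643493652344), 27.19122886657715), array([ 465.40256, -331.73593], dtype=float32))
pot (((578.6401977539062, -322.3105773925781), 26.747459411621094), array([ 577.67926, -321.12503], dtype=float32))
pot (((675.3820190429688, 191.3940887451172), 26.885583877563477), array([674.24396, 190.64894], dtype=float32))
stand (array([512. , 326.9]), -0.9, array([120.4,  71.6]), 4772)
top cam: stand (array([509.8, 327.8]), 0.2, array([120.1,  70.4]), 887)
cup ((524.1649780273438, 333.46527099609375), 30.748186111450195) 99
bar top (array([580.6,  25.7]), -13.1, array([152.2,  16.4]), 297)
```

>>> apply_moves(
  moves=[
    [-20,-40,0,0.12,93],
    [-35,-80,0,0.24,93],
    [-45,-120,-30,0.36,93],
    [-53,-155,-60,0.48,93],
    [-53,-182,-90,0.482,93],
    [-53,-182,-130,0.482,93],
    [-53,-182,-170,0.482,93],
    [-53,-182,-205,0.482,93],
    [-53,-182,-235,0.482,93],
    [-53,-182,-260,0.482,93],
    [-53,-182,-280,0.482,93],
    [-53,-182,-295,0.482,93],
    [-53,-182,-304,0.482,93],
    [-53,-182,-304,0.482,93],
    [-53,-182,-304,0.482,93],
    [-53,-182,-304,0.482,20],
    [-53,-182,-304,0.482,20],
    [-53,-182,-304,0.482,20],
    [-53,-182,-304,0.482,20],
    [-53,-182,-304,0.482,20],
  ],
  newtons=30,
)

```text
time_s: 4.42
ee_pos: [0.4679, -0.226, 0.0255]
orientation: [-0.312, 3.124, -0.0]
ft_force: [-0.1, 0.3, -0.9]
opening: 0.69
```

>>> apply_moves(
  moves=[
    [0,0,0,0,20],
    [0,0,0,0,20],
    [0,0,0,0,20],
  ],
)

```text
time_s: 4.67
ee_pos: [0.4679, -0.226, 0.0255]
orientation: [-0.312, 3.124, -0.0]
ft_force: [0.3, -0.5, -0.6]
opening: 0.475
```

>>> apply_moves(
  moves=[
    [0,0,0,0,20],
    [0,0,0,0,20],
    [0,0,0,0,20],
    [0,0,0,0,20],
    [0,0,15,0,20],
    [0,0,35,0,20],
    [0,0,65,0,20],
    [5,20,95,-0.08,20],
    [15,40,95,-0.16,20],
    [28,65,95,-0.24,20],
    [42,90,95,-0.32,20],
    [56,115,95,-0.4,20],
    [70,140,95,-0.426,20],
    [84,165,95,-0.426,20],
    [95,182,85,-0.426,20],
    [102,192,70,-0.426,20],
    [102,192,55,-0.426,20],
    [102,192,45,-0.426,20],
    [102,192,45,-0.426,20],
    [102,192,45,-0.426,20],
  ],
  newtons=30,
)

```text
time_s: 6.33
ee_pos: [0.5695, -0.0343, 0.0703]
orientation: [0.357, 3.121, -0.001]
ft_force: [0.2, 0.2, 0.4]
opening: 0.325
```

```bash
python3 - <<'E'
from h import *
p,d,W=shot("wrist"); save(p,"w2.png"); np.savez("w2.npz",p=p,W=W)
s=readout.get_state(); print(s["time_s"],s["ee_pos"],s["orientation"],s["opening"],s["ft_force"])
z=W[...,2]; m=big(blue(p))
for k in m[:3]: print(rect(W,k), np.nanpercentile(z[k],[5,50,95]).round(3), rect(W,k&(abs(z-np.nanmedian(z[k]))<.006)))
bar=(z>.083)&(z<.098)&(p[...,0]>1.5*p[...,2].astype(float)); print("bar",[rect(W,k) for k in big(bar)[:2]])
wl=(z>.022)&(z<.034)&~blue(p)
for k in big(wl)[:5]: print("wall",rect(W,k))
E
```

```text
6.3833 [ 0.56993299 -0.03440851  0.07118235] [ 3.56685947e-01  3.11922558e+00 -7.38729564e-04] 0.32087049946332297 [ 0.94183634 -0.21514787 -0.90070792]
(array([558.7, -31.3]), -13.3, array([115.8,  56.7]), 14394) [0.063 0.065 0.098] (array([558.7, -31.3]), -13.3, array([115.7,  56.7]), 11358)
(array([ 574. , -148.3]), -71.6, array([184.8,  42.6]), 2793) [0.01  0.019 0.02 ] (array([ 596.4, -207. ]), 84.7, array([57.6, 31.4]), 2465)
(array([ 608.2, -171.2]), -45.1, array([236.7,  51.3]), 1792) [0.019 0.048 0.054] (array([ 648.1, -211.3]), 83.0, array([28.7, 18.2]), 950)
bar [(array([549.6,  31. ]), -13.5, array([79.9, 14.9]), 5505)]
wall (array([603.3, 114.3]), -13.2, array([147. ,   5.6]), 2259)
wall (array([654.4, 179.7]), -60.5, array([20. ,  7.9]), 258)
wall (array([495. , -49.8]), -14.8, array([9.8, 3.9]), 102)
wall (array([509.5,  13.1]), -9.8, array([9.9, 3.8]), 96)
wall (array([511. ,  35.8]), -61.8, array([9.2, 4.5]), 56)
```

View pics/w2.png

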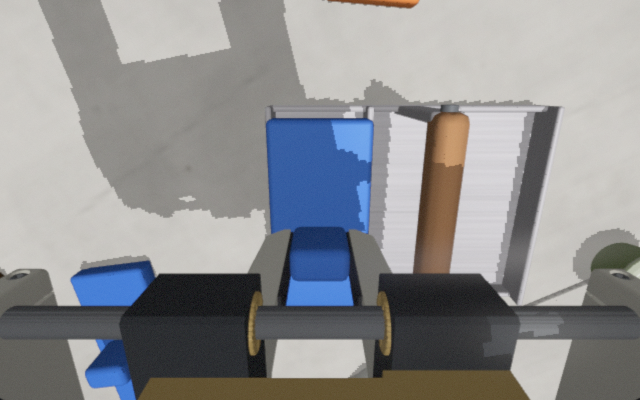

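The block hangs level over pocket_b, at caddy y about -59.5 and x about 0 to -0.5 mm, angle -13.3°. I lower it gently.

>>> apply_moves(
  moves=[
    [0,0,-10,0,20],
    [0,0,-15,0,20],
    [0,0,-19,0,20],
    [0,0,-23,0,20],
    [0,0,-26,0,20],
    [0,0,-29,0,20],
    [0,0,-31,0,20],
    [0,0,-33,0,20],
    [0,0,-35,0,20],
    [0,0,-37,0,20],
    [0,0,-38,0,20],
    [0,0,-39,0,20],
    [0,0,-40,0,20],
    [0,0,-40,0,20],
  ],
  newtons=30,
)

```text
time_s: 7.55
ee_pos: [0.5699, -0.0344, 0.031]
orientation: [0.357, 3.119, -0.001]
ft_force: [-0.0, 0.3, -1.0]
opening: 0.319
```

>>> apply_moves(
  moves=[
    [0,0,0,0,50],
    [0,0,0,0,50],
    [0,0,0,0,50],
    [0,0,0,0,50],
    [0,0,20,0,50],
    [0,0,55,0,50],
    [10,-20,85,0.05,60],
    [22,-50,90,0.134,70],
    [35,-80,90,0.134,70],
    [48,-110,90,0.134,70],
    [61,-140,85,0.134,70],
    [72,-165,70,0.134,70],
    [78,-177,50,0.134,70],
    [78,-177,28,0.134,70],
    [78,-177,12,0.134,70],
    [78,-177,0,0.134,70],
    [78,-177,-5,0.134,70],
    [78,-177,-5,0.134,70],
    [78,-177,-5,0.134,20],
    [78,-177,-5,0.134,20],
  ],
  newtons=30,
)

```text
time_s: 9.22
ee_pos: [0.6485, -0.2114, 0.0275]
orientation: [0.147, 3.135, -0.001]
ft_force: [-0.6, 0.8, 0.6]
opening: 0.656
```

>>> apply_moves(
  moves=[
    [0,0,0,0,20],
    [0,0,0,0,20],
    [0,0,0,0,20],
    [0,0,0,0,20],
    [0,0,0,0,20],
    [0,0,0,0,20],
    [0,0,0,0,20],
    [0,0,10,0,20],
    [0,0,20,0,20],
    [0,0,20,0,20],
  ],
)

```text
time_s: 10.05
ee_pos: [0.6494, -0.2117, 0.0503]
orientation: [0.146, 3.132, -0.003]
ft_force: [0.0, 0.1, -0.5]
opening: 0.318
```

```bash
python3 - <<'E'
from h import *
p,d,W=shot("wrist"); save(p,"w3.png"); np.savez("w3.npz",p=p,W=W)
s=readout.get_state(); print(s["time_s"],s["ee_pos"],s["orientation"],s["opening"],s["ft_force"])
z=W[...,2]; m=big(blue(p))
for k in m[:3]: print(rect(W,k), np.nanpercentile(z[k],[5,50,95]).round(3), rect(W,k&(abs(z-np.nanmedian(z[k]))<.006)))
p,d,W=shot("top"); save(p,"top1.png"); z=W[...,2]
for k in big(blue(p))[:3]: print("top",rect(W,k), np.nanpercentile(z[k],[5,50,95]).round(3), rect(W,k&(abs(z-np.nanmedian(z[k]))<.006)))
E
```

```text
10.1 [ 0.64922534 -0.21165109  0.04930477] [ 1.46392978e-01  3.13224949e+00 -2.51183385e-03] 0.31998913958505604 [ 0.26902179  0.25657155 -1.50389126]
(array([ 639.8, -210.2]), -5.3, array([115.7,  56.9]), 14857) [0.041 0.042 0.076] (array([ 639.8, -210.2]), -5.3, array([115.7,  56.9]), 11891)
(array([586.7, -37.9]), -12.5, array([99. , 57.2]), 12644) [0.023 0.025 0.039] (array([586.7, -37.9]), -12.5, array([99. , 57.2]), 11477)
top (array([566.4, -33.2]), -13.0, array([134.7,  56.8]), 839) [0.02  0.025 0.057] (array([566.5, -33.1]), -13.0, array([134.7,  56.6]), 735)
top (array([ 118.9, -509.1]), -78.7, array([194.8,  17. ]), 206) [0.192 0.227 0.234] (array([ 115.4, -499.1]), -75.3, array([170.5,   9.2]), 151)
top (array([ 591.3, -195.5]), -25.7, array([105.8,  59.2]), 163) [0.037 0.041 0.046] (array([ 617.6, -208. ]), 89.2, array([53.8, 33.4]), 158)
```

>>> apply_moves(
  moves=[
    [0,0,35,0,20],
    [0,0,70,0,20],
    [-5,25,100,-0.05,20],
    [-11,60,100,-0.138,20],
    [-18,95,100,-0.138,20],
    [-25,130,100,-0.138,20],
    [-32,165,100,-0.138,20],
    [-38,200,100,-0.138,20],
    [-45,235,100,-0.138,20],
    [-50,265,100,-0.138,20],
    [-53,285,100,-0.138,20],
    [-54,294,90,-0.138,20],
    [-54,294,70,-0.138,20],
    [-54,294,50,-0.138,20],
    [-54,294,35,-0.138,20],
    [-54,294,25,-0.138,20],
    [-54,294,23,-0.138,20],
    [-54,294,23,-0.138,20],
    [-54,294,23,-0.138,20],
  ],
)

```text
time_s: 11.73
ee_pos: [0.5952, 0.0823, 0.072]
orientation: [0.363, 3.115, -0.002]
ft_force: [0.2, 0.3, -0.3]
opening: 0.322
```

```bash
python3 - <<'E'
from h import *
p,d,W=shot("wrist"); save(p,"w4.png"); np.savez("w4.npz",p=p,W=W)
s=readout.get_state(); print(s["time_s"],s["ee_pos"],s["orientation"],s["opening"],s["ft_force"])
z=W[...,2]; m=big(blue(p)); a=np.radians(-13.2); ex=np.array([np.cos(a),np.sin(a)]); ey=np.array([-ex[1],ex[0]]); c0=np.array([582.5,24.2])
cf=lambda q:np.round([(np.array(q)-c0)@ex,(np.array(q)-c0)@ey],1)
print("tcp",cf(s["ee_pos"][:2]*1000))
for k in m[:3]: r=rect(W,k&(abs(z-np.nanmedian(z[k]))<.006)); print(r,cf(r[0]),np.nanpercentile(z[k],[5,50,95]).round(3))
bar=(z>.083)&(z<.098)&(p[...,0]>1.5*p[...,2].astype(float))
for k in big(bar)[:2]: r=rect(W,k); print("bar",r,cf(r[0]))
for k in big((z>.022)&(z<.034)&~blue(p))[:5]: r=rect(W,k); print("wall",r,cf(r[0]))
E
```

```text
11.7833 [0.59535066 0.08232427 0.07231751] [ 3.62300865e-01  3.11461299e+00 -2.17505959e-03] 0.31959841603751044 [-0.25596717 -1.4958303  -0.6533816 ]
tcp [-0.8 59.5]
(array([585.9,  85. ]), -13.3, array([116. ,  56.8]), 11163) [-10.6  60. ] [0.063 0.064 0.098]
(array([567.4, -35.4]), -13.2, array([133.2,  53.2]), 9480) [ -1.1 -61.5] [0.023 0.025 0.058]
bar (array([552. ,  32.8]), -13.1, array([83.7, 15.4]), 5589) [-31.7   1.4]
wall (array([528., -57.]), -11.1, array([77. ,  7.5]), 1301) [-34.5 -91.5]
wall (array([608.7, -75.7]), -12.1, array([51.2,  5.5]), 601) [ 48.3 -91.3]
wall (array([655. , 188.3]), -76.3, array([39.3, 12.6]), 311) [ 33.1 176.3]
wall (array([671.6, 200.5]), 21.8, array([31.7, 16. ]), 273) [ 46.5 192. ]
wall (array([538.9, 129.6]), -9.4, array([14. ,  3.8]), 108) [-66.5  92.7]
```

View pics/w4.png

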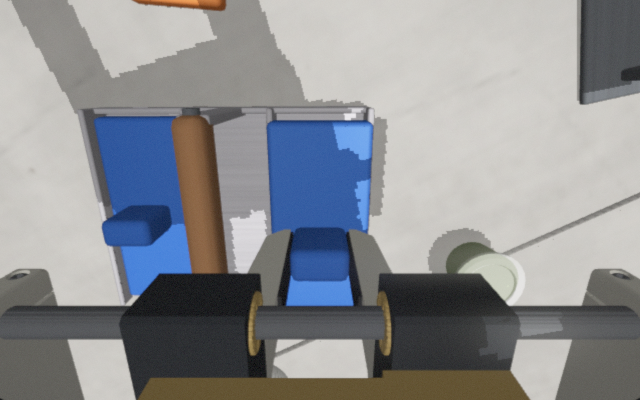

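Block 2 is aligned over pocket_a, and block 1 sits flat in pocket_b. Lowering.

>>> apply_moves(
  moves=[
    [0,0,-10,0,20],
    [0,0,-15,0,20],
    [0,0,-19,0,20],
    [0,0,-23,0,20],
    [0,0,-26,0,20],
    [0,0,-29,0,20],
    [0,0,-31,0,20],
    [0,0,-33,0,20],
    [0,0,-35,0,20],
    [0,0,-37,0,20],
    [0,0,-38,0,20],
    [0,0,-39,0,20],
    [0,0,-40,0,20],
    [0,0,-40,0,20],
  ],
)

```text
time_s: 12.95
ee_pos: [0.5954, 0.0823, 0.0327]
orientation: [0.362, 3.114, -0.002]
ft_force: [-0.2, -1.1, 2.7]
opening: 0.322
```

>>> apply_moves(
  moves=[
    [0,0,0,0,50],
    [0,0,0,0,50],
    [0,0,0,0,50],
    [0,0,0,0,50],
    [0,0,20,0,50],
    [0,0,55,0,50],
    [0,0,90,0,60],
    [-10,-20,130,0,60],
    [-25,-50,165,0,60],
    [-40,-80,200,0,60],
    [-60,-115,230,0,60],
    [-75,-125,230,0,60],
    [-75,-125,230,0,60],
    [-75,-125,230,0,60],
    [-75,-125,230,0,60],
  ],
)

```text
time_s: 14.2
ee_pos: [0.5205, -0.0426, 0.2623]
orientation: [0.363, 3.114, -0.002]
ft_force: [0.4, -0.1, -0.2]
opening: 0.646
```

```bash
cat >> h.py <<'E'
def survey(name):
    p,d,W=shot("wrist"); save(p,name); z=W[...,2]; v,u=np.mgrid[0:400,0:640]
    s=readout.get_state(); o=s["orientation"]; print(s["time_s"],(s["ee_pos"]*1000).round(1),"jaw",round(2*np.degrees(np.arctan2(o[1],o[0]))-90,1))
    bar=(z>.083)&(z<.098)&(p[...,0]>1.5*p[...,2].astype(float))
    for k in big(bar)[:1]: print("bar",rect(W,k))
    for k in big(blue(p))[:3]: print("blue",rect(W,k&(abs(z-np.nanmedian(z[k]))<.006)),np.nanpercentile(z[k],[5,50,95]).round(3))
    for r in eyes.look_for("sauce_pot_1","wrist"):
        c,rr,w,h=r["extent"]; m=(abs(u-c)<w/2+4)&(abs(v-rr)<h/2+4); zt=np.nanpercentile(z[m],90)
        m&=abs(z-zt)<.006; q=(W[m][:,:2]*1000).astype(np.float32); (x,y),R_=cv2.minEnclosingCircle(q)
        print("pot",round(r["score"],2),np.round([c,rr]),"z",round(float(zt),3),"xy",round(x,1),round(y,1),"r",round(R_,1),"col",np.median(p[m],0))
    return p,d,W
E
python3 - <<'E'
from h import *
survey("w5.png")
p,d,W=shot("top"); z=W[...,2]; v,u=np.mgrid[0:400,0:640]
for k in big(blue(p))[:3]: print("top",rect(W,k&(abs(z-np.nanmedian(z[k]))<.006)))
E
```

```text
14.25 [520.6 -42.2 261.8] jaw 76.7
bar (array([559.8,  29.8]), -13.3, array([99.8, 16.2]), 1297)
blue (array([568. , -32.6]), -13.6, array([133.6,  56.8]), 2841) [0.023 0.025 0.058]
blue (array([594.2,  83.4]), -13.3, array([132.4,  56.5]), 2563) [0.023 0.025 0.058]
pot 0.73 [514. 227.] z 0.036 xy 674.9 191.5 r 27.2 col [172. 176. 162.]
pot 0.6 [134. 244.] z 0.036 xy 578.9 -322.4 r 27.3 col [170. 166. 161.]
pot 0.58 [ 88. 172.] z 0.036 xy 465.3 -333.0 r 27.2 col [177. 163. 159.]
top (array([596.3,  98.1]), -12.7, array([134.1,  28.9]), 206)
top (array([ 116.2, -499. ]), -75.6, array([172.3,   8.4]), 154)
top (array([ 209.6, -772.9]), -76.1, array([99.7,  8.3]), 90)
```

View pics/w5.png

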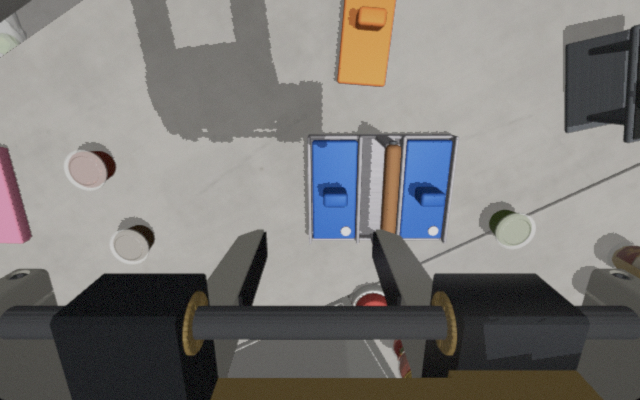

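Both blocks are flat in the pockets and the three pots are unmoved. There is a faint pot-like thing at the far upper left (5,43), at (38,62) in w1, so I check it.

```bash
python3 - <<'E'
from h import *
f=np.load("w1.npz"); p,W=f["p"],f["W"]; print(W[62,38],W[66,30],W[90,10],p[62,38]); 
i,ff,M=cam("top"); q=np.linalg.inv(M)@np.append(W[62,38],1); u,v=int(i["cx"]-q[0]/q[2]*ff),int(i["cy"]+q[1]/q[2]*ff); print(u,v)
p0=cv2.imread("pics/top0.png"); a=p0[max(0,v-40):v+40,max(0,u-50):u+50]
b=cv2.cvtColor(p[0:130,0:160],cv2.COLOR_RGB2BGR)
cv2.imwrite("pics/chk.png",np.hstack([cv2.resize(x,(390,320),interpolation=cv2.INTER_CUBIC) for x in (a,b)]))
E
```

```text
[ 0.20744173 -0.60140013 -0.26996202] [ 0.21018255 -0.6219719  -0.26881496] [ 0.24358717 -0.68939136 -0.26492684] [162 166 153]
480 311
```

View pics/chk.png

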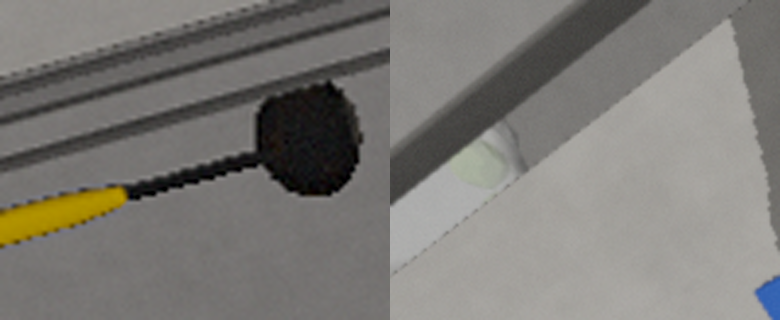

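That object lies in a bin at z = -0.27, so it is not on the work surface and I ignore it. Now I fetch the green pot.

>>> apply_moves(
  moves=[
    [20,30,0,0,80],
    [42,63,0,0,80],
    [64,96,0,0,80],
    [86,130,0,0,80],
    [108,164,0,0,80],
    [130,197,-10,0,80],
    [148,224,-40,0,80],
    [154,234,-75,0,80],
    [154,234,-112,0,80],
    [154,234,-150,0,80],
    [154,234,-185,0,80],
    [154,234,-212,0,80],
    [154,234,-232,0,80],
    [154,234,-244,0,80],
    [154,234,-247,0,80],
    [154,234,-247,0,80],
    [154,234,-247,0,45],
    [154,234,-247,0,45],
    [154,234,-247,0,45],
    [154,234,-247,0,45],
  ],
  newtons=15,
)

```text
time_s: 16.02
ee_pos: [0.6751, 0.1921, 0.0156]
orientation: [0.361, 3.115, -0.001]
ft_force: [-0.2, -0.2, 0.1]
opening: 0.626
```

>>> apply_moves(
  moves=[
    [0,0,0,0,45],
    [0,0,0,0,45],
    [0,0,0,0,45],
  ],
)

```text
time_s: 16.27
ee_pos: [0.6752, 0.1922, 0.0159]
orientation: [0.361, 3.115, -0.001]
ft_force: [-0.2, -1.0, 0.6]
opening: 0.565
```

>>> apply_moves(
  moves=[
    [0,0,15,0,45],
    [0,0,45,0,45],
    [0,0,75,0,45],
    [-8,-25,80,0,45],
    [-18,-55,80,0,45],
    [-28,-85,80,0,45],
    [-36,-108,80,0,45],
    [-39,-116,72,0,45],
    [-39,-116,58,0,45],
    [-39,-116,46,0,45],
    [-39,-116,38,0,45],
    [-39,-116,32,0,45],
    [-39,-116,28,0,45],
    [-39,-116,26,0,45],
    [-39,-116,25.5,0,45],
    [-39,-116,25.5,0,45],
  ],
)

```text
time_s: 17.6
ee_pos: [0.6364, 0.0764, 0.0416]
orientation: [0.36, 3.114, -0.001]
ft_force: [-0.1, 0.9, -0.6]
opening: 0.564
```

>>> apply_moves(
  moves=[
    [0,0,0,0,62],
    [0,0,0,0,62],
    [0,0,0,0,62],
    [0,0,20,0,62],
    [0,0,50,0,62],
    [0,0,85,0,62],
    [0,0,120,0,62],
    [-15,-25,155,0,62],
    [-35,-55,190,0,62],
    [-55,-90,210,0,62],
    [-75,-120,220,0,62],
    [-95,-155,220,0,62],
    [-115,-190,220,0,62],
    [-115,-220,220,0,62],
    [-115,-220,220,0,62],
    [-115,-220,220,0,62],
    [-115,-220,220,0,62],
  ],
)

```text
time_s: 19.02
ee_pos: [0.5215, -0.1434, 0.2617]
orientation: [0.361, 3.114, -0.0]
ft_force: [0.0, 0.2, 0.8]
opening: 0.667
```

```bash
python3 - <<'E'
from h import *
survey("w6.png")
E
```

```text
19.0667 [ 521.6 -142.9  261.6] jaw 76.8
bar (array([581. ,  23.7]), -12.8, array([143.6,  14.9]), 2046)
blue (array([567.8, -33.3]), -13.0, array([133.3,  57. ]), 2358) [0.023 0.025 0.058]
blue (array([581.1,  92.8]), -11.7, array([103. ,  46.6]), 1915) [0.023 0.025 0.058]
blue (array([650.6,  58.2]), 22.0, array([18.4,  8.2]), 52) [0.023 0.024 0.026]
pot 0.73 [511. 212.] z 0.061 xy 631.3 75.7 r 32.1 col [173. 177. 162.]
pot 0.7 [162. 152.] z 0.036 xy 465.9 -333.6 r 27.1 col [178. 164. 160.]
```

View pics/w6.png

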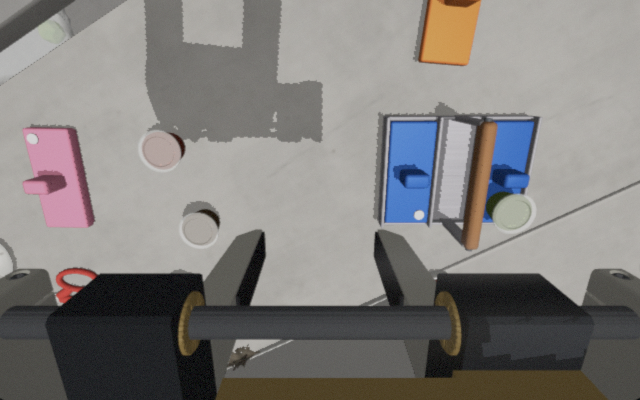

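The green pot stands in pocket_a at (513,212), z 0.061. Next is the brown pot at (199,230).

>>> apply_moves(
  moves=[
    [10,-30,0,0,80],
    [22,-68,0,0,80],
    [34,-107,0,0,80],
    [46,-145,-15,0,80],
    [54,-170,-45,0,80],
    [57,-179,-80,0,80],
    [57,-179,-118,0,80],
    [57,-179,-156,0,80],
    [57,-179,-190,0,80],
    [57,-179,-215,0,80],
    [57,-179,-233,0,80],
    [57,-179,-243,0,80],
    [57,-179,-247,0,80],
    [57,-179,-247,0,80],
    [57,-179,-247,0,45],
    [57,-179,-247,0,45],
    [57,-179,-247,0,45],
    [57,-179,-247,0,45],
    [57,-179,-247,0,45],
    [57,-179,-247,0,45],
  ],
)

```text
time_s: 20.78
ee_pos: [0.5789, -0.3218, 0.0152]
orientation: [0.359, 3.114, -0.001]
ft_force: [0.4, 0.6, 5.0]
opening: 0.56
```

>>> apply_moves(
  moves=[
    [0,0,0,0,45],
    [0,0,0,0,45],
  ],
)

```text
time_s: 20.95
ee_pos: [0.5789, -0.3219, 0.0153]
orientation: [0.359, 3.114, -0.001]
ft_force: [0.3, 0.9, -0.1]
opening: 0.565
```

>>> apply_moves(
  moves=[
    [0,0,15,0,45],
    [0,0,45,0,45],
    [2,20,75,0,45],
    [6,55,80,0,45],
    [9,92,80,0,45],
    [13,130,80,0,45],
    [17,168,80,0,45],
    [21,205,80,0,45],
    [25,240,80,0,45],
    [28,265,80,0,45],
    [28.7,277,72,0,45],
    [28.7,277,58,0,45],
    [28.7,277,46,0,45],
    [28.7,277,38,0,45],
    [28.7,277,32,0,45],
    [28.7,277,28,0,45],
    [28.7,277,26,0,45],
    [28.7,277,25.5,0,45],
    [28.7,277,25.5,0,45],
  ],
)

```text
time_s: 22.53
ee_pos: [0.6078, -0.0452, 0.041]
orientation: [0.359, 3.113, -0.001]
ft_force: [0.0, 0.7, -0.2]
opening: 0.563
```

>>> apply_moves(
  moves=[
    [0,0,0,0,62],
    [0,0,0,0,62],
    [0,0,0,0,62],
    [0,0,20,0,62],
    [0,0,50,0,62],
    [0,0,85,0,62],
    [0,0,120,0,62],
    [-15,-15,155,0,62],
    [-35,-35,190,0,62],
    [-55,-60,210,0,62],
    [-75,-85,220,0,62],
    [-86,-98,220,0,62],
    [-86,-98,220,0,62],
    [-86,-98,220,0,62],
    [-86,-98,220,0,62],
  ],
)

```text
time_s: 23.78
ee_pos: [0.522, -0.1429, 0.2608]
orientation: [0.359, 3.114, -0.001]
ft_force: [-1.0, 0.4, -0.3]
opening: 0.667
```

```bash
python3 - <<'E'
from h import *
survey("w7.png")
E
```

```text
23.8333 [ 522.1 -142.6  260.7] jaw 76.9
bar (array([581.1,  23.6]), -12.9, array([143.4,  14.9]), 2058)
blue (array([580.2,  93.4]), -10.6, array([101.5,  47.4]), 1915) [0.023 0.025 0.058]
blue (array([567.9, -33.3]), -13.0, array([133.1,  57.2]), 1567) [0.023 0.025 0.058]
blue (array([649.7,  57.6]), 19.5, array([21.9,  8.9]), 56) [0.023 0.025 0.026]
pot 0.97 [513. 213.] z 0.061 xy 631.0 75.2 r 33.2 col [172. 176. 162.]
pot 0.85 [413. 210.] z 0.061 xy 601.3 -41.3 r 33.0 col [170. 166. 161.]
pot 0.69 [159. 152.] z 0.036 xy 465.5 -332.9 r 26.8 col [178. 164. 159.]
pot 0.49 [508. 172.] z 0.093 xy 567.3 29.0 r 60.8 col [160. 119.  85.]
```

>>> apply_moves(
  moves=[
    [-10,-33,0,0,80],
    [-21,-70,0,0,80],
    [-32,-108,0,0,80],
    [-43,-146,-15,0,80],
    [-53,-178,-45,0,80],
    [-56.5,-190.5,-80,0,80],
    [-56.5,-190.5,-118,0,80],
    [-56.5,-190.5,-156,0,80],
    [-56.5,-190.5,-190,0,80],
    [-56.5,-190.5,-215,0,80],
    [-56.5,-190.5,-233,0,80],
    [-56.5,-190.5,-243,0,80],
    [-56.5,-190.5,-246,0,80],
    [-56.5,-190.5,-246,0,80],
    [-56.5,-190.5,-246,0,45],
    [-56.5,-190.5,-246,0,45],
    [-56.5,-190.5,-246,0,45],
    [-56.5,-190.5,-246,0,45],
    [-56.5,-190.5,-246,0,45],
    [-56.5,-190.5,-246,0,45],
  ],
)

```text
time_s: 25.55
ee_pos: [0.4659, -0.3332, 0.0152]
orientation: [0.358, 3.114, -0.001]
ft_force: [-0.4, -0.6, 4.8]
opening: 0.563
```

>>> apply_moves(
  moves=[
    [0,0,0,0,45],
    [0,0,0,0,45],
  ],
)

```text
time_s: 25.72
ee_pos: [0.4659, -0.3332, 0.0152]
orientation: [0.358, 3.113, -0.001]
ft_force: [0.1, 0.1, -0.3]
opening: 0.564
```

>>> apply_moves(
  moves=[
    [0,0,15,0,45],
    [0,0,45,0,45],
    [4,20,75,0,45],
    [11,56,80,0,45],
    [18,92,80,0,45],
    [26,130,80,0,45],
    [34,168,80,0,45],
    [42,206,80,0,45],
    [50,244,80,0,45],
    [57,280,80,0,45],
    [61,300,78,0,45],
    [62,307,70,0,45],
    [62,307,56,0,45],
    [62,307,44,0,45],
    [62,307,36,0,45],
    [62,307,30,0,45],
    [62,307,27,0,45],
    [62,307,25.5,0,45],
    [62,307,25.5,0,45],
    [62,307,25.5,0,45],
  ],
)

```text
time_s: 27.38
ee_pos: [0.5281, -0.0265, 0.0412]
orientation: [0.359, 3.113, -0.001]
ft_force: [-0.1, 0.2, -0.3]
opening: 0.566
```

>>> apply_moves(
  moves=[
    [0,0,0,0,62],
    [0,0,0,0,62],
    [0,0,0,0,62],
    [0,0,20,0,62],
    [0,0,50,0,62],
    [0,0,85,0,62],
    [0,0,120,0,62],
    [0,20,155,0,62],
    [-5,55,190,0,62],
    [-10,90,220,0,62],
    [-15,125,240,0,62],
    [-20,160,250,0,62],
    [-25,190,250,0,62],
    [-25,190,250,0,62],
    [-25,190,250,0,62],
    [-25,190,250,0,62],
  ],
)

```text
time_s: 28.72
ee_pos: [0.5031, 0.1633, 0.291]
orientation: [0.358, 3.113, -0.002]
ft_force: [1.3, -0.6, -0.7]
opening: 0.667
```

```bash
python3 - <<'E'
from h import *
p,d,W=survey("w8.png"); z=W[...,2]; np.savez("w8.npz",p=p,W=W)
near=np.hypot(W[...,0]-.511,W[...,1]-.327)<.1
m=near&(z>.112)&(z<.125); q=(W[big(m)[0]][:,:2]*1000).astype(np.float32); print("cup rim",cv2.minEnclosingCircle(q),q.mean(0))
print("stand",rect(W,big(near&(z>.074)&(z<.086))[0]))
E
```

```text
28.7667 [503.2 162.9 290.9] jaw 76.8
bar (array([550.6,  33.4]), -12.7, array([80. , 14.9]), 727)
blue (array([587.6,  84.9]), -13.7, array([119. ,  57.1]), 2057) [0.023 0.025 0.058]
blue (array([561.2, -32.1]), -14.2, array([120.7,  58.4]), 1054) [0.023 0.025 0.059]
pot 0.93 [283. 261.] z 0.061 xy 628.7 75.4 r 35.1 col [176. 180. 166.]
pot 0.86 [186. 208.] z 0.061 xy 534.9 -24.8 r 32.9 col [181. 167. 163.]
pot 0.76 [194. 259.] z 0.38 xy 460.6 136.7 r 4.6 col [21. 22. 24.]
pot 0.21 [236. 222.] z 0.302 xy 493.9 127.2 r 11.0 col [93. 91. 85.]
cup rim ((525.8547973632812, 332.09466552734375), 30.284713745117188) [529.8577  339.65225]
stand (array([511.9, 327.4]), -0.5, array([119.8,  70. ]), 4109)
```

View pics/w8.png

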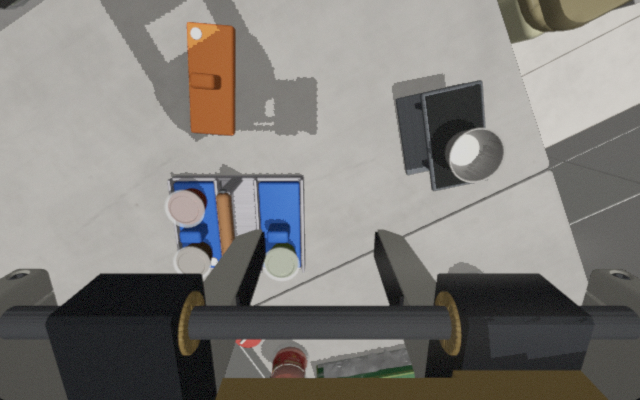

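All three pots stand in the caddy: red (185,208), brown (193,260), green (281,262). The cup is on the stand at (473,154). Fetching the cup.

>>> apply_moves(
  moves=[
    [4,32,0,0,85],
    [9,70,0,0,85],
    [14,108,0,0,85],
    [19,143,0,0,85],
    [22,164,-20,0,85],
    [22.3,169.4,-55,0,85],
    [22.3,169.4,-92,0,85],
    [22.3,169.4,-128,0,85],
    [22.3,169.4,-160,0,85],
    [22.3,169.4,-183,0,85],
    [22.3,169.4,-196,0,85],
    [22.3,169.4,-201,0,85],
    [22.3,169.4,-201,0,85],
    [22.3,169.4,-201,0,85],
    [22.3,169.4,-201,0,50],
    [22.3,169.4,-201,0,50],
    [22.3,169.4,-201,0,50],
    [22.3,169.4,-201,0,50],
    [22.3,169.4,-201,0,50],
    [22.3,169.4,-201,0,50],
  ],
  newtons=12,
)

```text
time_s: 30.48
ee_pos: [0.5257, 0.3321, 0.0904]
orientation: [0.36, 3.112, -0.001]
ft_force: [-0.9, 0.5, 3.1]
opening: 0.624
```

>>> apply_moves(
  moves=[
    [0,0,0,0,50],
    [0,0,0,0,50],
  ],
)

```text
time_s: 30.65
ee_pos: [0.5257, 0.3322, 0.0904]
orientation: [0.36, 3.112, -0.001]
ft_force: [-0.0, -0.3, 2.2]
opening: 0.626
```

>>> apply_moves(
  moves=[
    [0,0,10,0,50],
    [0,0,30,0,50],
    [-10,-11,45,0,50],
    [-30,-34,45,0,50],
    [-52,-59,45,0,50],
    [-75,-85,45,0,50],
    [-97,-110,40,0,50],
    [-115,-130,20,0,50],
    [-125,-142,-5,0,50],
    [-125,-142,-30,0,50],
    [-125,-142,-50,0,50],
    [-125,-142,-63,0,50],
    [-125,-142,-71,0,50],
    [-125,-142,-75,0,50],
    [-125,-142,-78,0,50],
    [-125,-142,-79.5,0,50],
    [-125,-142,-79.5,0,50],
    [-125,-142,-79.5,0,50],
  ],
)

```text
time_s: 32.15
ee_pos: [0.401, 0.1904, 0.0116]
orientation: [0.36, 3.112, -0.0]
ft_force: [0.5, 0.3, -0.1]
opening: 0.627
```

>>> apply_moves(
  moves=[
    [0,0,0,0,80],
    [0,0,0,0,80],
    [0,0,0,0,80],
    [0,0,0,0,80],
    [0,0,20,0,80],
    [0,0,55,0,80],
    [0,0,95,0,80],
    [15,-20,135,0,80],
    [40,-45,175,0,80],
    [65,-70,215,0,80],
    [90,-95,250,0,80],
    [110,-120,280,0,80],
    [120,-140,280,0,80],
    [120,-140,280,0,60],
    [120,-140,280,0,60],
    [120,-140,280,0,60],
  ],
)

```text
time_s: 33.48
ee_pos: [0.521, 0.0501, 0.291]
orientation: [0.362, 3.112, -0.0]
ft_force: [-0.2, -0.3, -1.2]
opening: 0.698
```

```bash
python3 - <<'E'
from h import *
p,d,W=survey("w9.png"); z=W[...,2]
near=np.hypot(W[...,0]-.4,W[...,1]-.19)<.06
m=near&(z>.031)&(z<.045); q=(W[big(m)[0]][:,:2]*1000).astype(np.float32); print("cup rim",cv2.minEnclosingCircle(q),np.nanmedian(z[m]))
E
```

```text
33.5333 [520.5  50.7 290.6] jaw 76.8
bar (array([581.8,  24.7]), -12.6, array([145.7,  14.7]), 1299)
blue (array([594.5,  83.6]), -13.2, array([132.5,  57.2]), 1584) [0.023 0.025 0.058]
blue (array([568.1, -33.1]), -12.9, array([133.7,  57.2]), 1112) [0.023 0.025 0.059]
pot 0.73 [262. 179.] z 0.061 xy 535.1 -24.1 r 33.6 col [178. 165. 161.]
pot 0.72 [359. 233.] z 0.061 xy 628.9 76.2 r 34.7 col [173.  177.  163.5]
pot 0.68 [269. 233.] z 0.302 xy 510.7 17.1 r 7.4 col [25. 24. 25.]
cup rim ((401.1285400390625, 191.1075897216797), 30.251548767089844) 0.036200259347537955
```

View pics/w9.png

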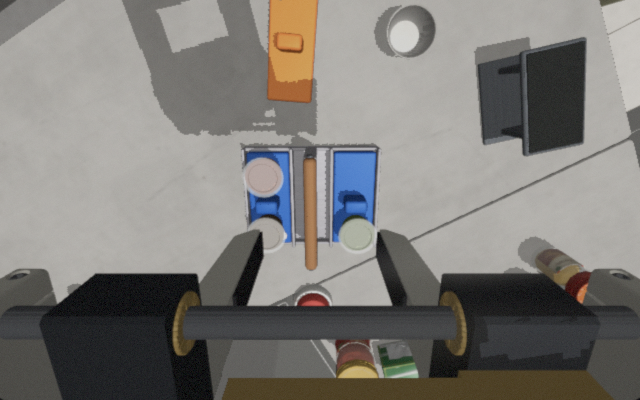

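Scene as planned: the cup stands on the table at (410,32), the stand is empty and the caddy is loaded. Now I grip the bar.

>>> apply_moves(
  moves=[
    [20,-8,0,0,45],
    [45,-18,-10,0,45],
    [61.5,-26,-35,0.005,45],
    [61.5,-26,-72,0.005,45],
    [61.5,-26,-110,0.005,45],
    [61.5,-26,-145,0.005,45],
    [61.5,-26,-175,0.005,45],
    [61.5,-26,-198,0.005,45],
    [61.5,-26,-213,0.005,45],
    [61.5,-26,-221,0.005,45],
    [61.5,-26,-223,0.005,45],
    [61.5,-26,-223,0.005,45],
    [61.5,-26,-223,0.005,10],
    [61.5,-26,-223,0.005,10],
    [61.5,-26,-223,0.005,10],
    [61.5,-26,-223,0.005,10],
    [61.5,-26,-223,0.005,10],
    [61.5,-26,-223,0.005,10],
    [61.5,-26,-223,0.005,10],
    [61.5,-26,-223,0.005,10],
  ],
  newtons=45,
)

```text
time_s: 35.25
ee_pos: [0.582, 0.0249, 0.0679]
orientation: [0.352, 3.114, -0.001]
ft_force: [-2.1, -2.5, 5.2]
opening: 0.166
```

>>> apply_moves(
  moves=[
    [0,0,0,0,10],
    [0,0,1,0,10],
    [0,0,3,0,10],
    [0,0,6,0,10],
    [0,0,10,0,10],
    [0,0,15,0,10],
    [0,0,15,0,10],
    [0,0,15,0,10],
  ],
  newtons=50,
)

```text
time_s: 35.92
ee_pos: [0.5822, 0.0249, 0.0834]
orientation: [0.352, 3.113, -0.001]
ft_force: [-0.4, -0.6, -6.0]
opening: 0.166
```

```bash
python3 - <<'E'
from h import *
p,d,W=survey("w10.png"); z=W[...,2]
b=blue(p)&(z>.03)&(z<.05); q=W[b]
A=np.c_[q[:,:2],np.ones(len(q))]; 
for _ in range(5):
    c,*_r=np.linalg.lstsq(A,q[:,2],rcond=None); k=abs(A@c-q[:,2])<.003; A,q=A[k],q[k]
print("plane slope",c.round(3),len(q))
p,d,W=shot("scene"); save(cv2.resize(p[150:270,200:420],(770,420),interpolation=cv2.INTER_CUBIC),"s1.png")
E
```

```text
35.9667 [582.   24.9  83. ] jaw 77.1
blue (array([584.7,  86.1]), -13.1, array([112.5,  57.4]), 6163) [0.039 0.04  0.074]
blue (array([558.4, -29.6]), -12.8, array([112.8,  57. ]), 3934) [0.038 0.04  0.074]
pot 0.89 [225. 260.] z 0.172 xy 541.3 8.7 r 11.1 col [30. 31. 32.]
pot 0.87 [416. 260.] z 0.173 xy 552.6 58.9 r 10.6 col [46. 48. 53.]
pot 0.66 [210. 168.] z 0.076 xy 528.5 -25.0 r 26.8 col [204. 189. 185.]
plane slope [0.005 0.001 0.037] 9937
```

View pics/s1.png

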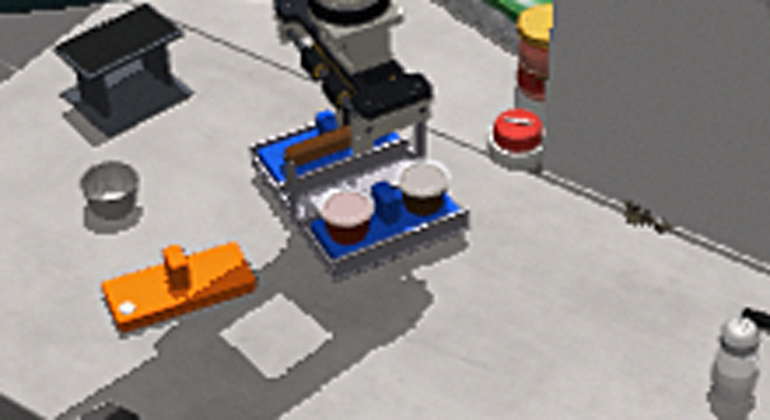

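It lifts level (slope 5 mrad). The scene crop shows the caddy held clear of the table with the pots upright. Carrying it to the stand.

>>> apply_moves(
  moves=[
    [0,0,4,0,10],
    [0,0,12,0,10],
    [0,0,24,0,10],
    [0,0,38,0,10],
    [0,0,53,0,10],
    [0,0,68,0,10],
    [0,0,82,0,10],
    [0,0,94,0,10],
    [-1,3,103,0,10],
    [-2,9,109,0.005,10],
    [-5,20,112,0.015,10],
    [-8,34,113,0.025,10],
    [-12,50,113,0.04,10],
    [-16,68,113,0.055,10],
    [-20,87,113,0.07,10],
    [-25,107,113,0.085,10],
    [-30,127,113,0.1,10],
    [-34,146,113,0.115,10],
    [-37,160,113,0.12,10],
    [-38,166,113,0.125,10],
  ],
)

```text
time_s: 37.73
ee_pos: [0.5428, 0.1933, 0.1951]
orientation: [0.153, 3.131, 0.0]
ft_force: [-0.8, 0.2, -6.5]
opening: 0.164
```

>>> apply_moves(
  moves=[
    [-1,4,0,0,10],
    [-3,12,0,0.01,10],
    [-6,25,0,0.02,10],
    [-10,42,0,0.035,10],
    [-15,60,0,0.05,10],
    [-19,79,0,0.065,10],
    [-23,97,0,0.08,10],
    [-27,113,0,0.09,10],
    [-30,125,0,0.095,10],
    [-32,133,0,0.095,10],
    [-32,136,0,0.095,10],
    [-32,136,0,0.095,10],
    [-32,136,-5,0.095,10],
    [-32,136,-12,0.095,10],
    [-32,136,-18,0.095,10],
    [-32,136,-24,0.095,10],
    [-32,136,-29,0.095,10],
    [-32,136,-33,0.095,10],
    [-32,136,-34,0.095,10],
  ],
)

```text
time_s: 39.32
ee_pos: [0.5106, 0.3291, 0.1601]
orientation: [0.004, 3.136, -0.0]
ft_force: [0.3, -0.4, -6.6]
opening: 0.17
```

```bash
python3 - <<'E'
from h import *
p,d,W=survey("w11.png"); print(readout.get_state()["ft_force"])
E
```

```text
39.3667 [510.7 329.1 160.4] jaw 89.9
blue (array([499.6, 389.1]), -0.4, array([112.6,  57.4]), 8617) [0.115 0.117 0.15 ]
blue (array([499.5, 270.6]), -0.4, array([113.1,  56.8]), 3918) [0.115 0.117 0.151]
pot 0.94 [227. 261.] z 0.25 xy 474.7 304.7 r 10.9 col [26. 27. 29.]
pot 0.91 [417. 260.] z 0.249 xy 475.0 355.9 r 10.7 col [43. 46. 49.]
pot 0.73 [209. 167.] z 0.153 xy 469.4 268.5 r 26.8 col [196. 181. 177.]
pot 0.5 [322. 241.] z 0.267 xy 481.9 330.4 r 36.8 col [40. 42. 44.]
[-1.03762637 -0.28021072 -5.70469338]
```

View pics/w11.png

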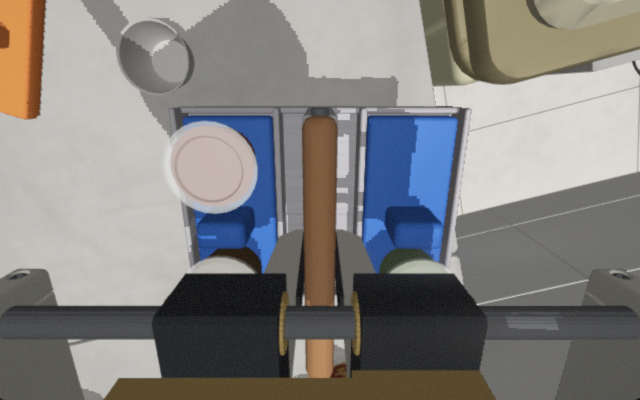

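>>> apply_moves(
  moves=[
    [1,-1,-3,0,10],
    [1,-2,-6,0,10],
    [1,-2,-8,0,10],
    [1,-2,-9.5,0,10],
    [1,-2,-11,0,10],
    [1,-2,-12,0,10],
    [1,-2,-12.5,0,10],
    [1,-2,-12.5,0,10],
    [1,-2,-12.5,0,10],
  ],
)

```text
time_s: 40.17
ee_pos: [0.5118, 0.3273, 0.1485]
orientation: [0.004, 3.135, 0.001]
ft_force: [0.1, 0.1, -6.2]
opening: 0.169
```

>>> apply_moves(
  moves=[
    [0,0,-0.5,0,10],
    [0,0,-1,0,10],
    [0,0,-1.5,0,10],
    [0,0,-1.5,0,10],
  ],
)

```text
time_s: 40.5
ee_pos: [0.5118, 0.3275, 0.1479]
orientation: [0.004, 3.134, 0.001]
ft_force: [-5.1, -1.3, 3.5]
opening: 0.168
```

>>> apply_moves(
  moves=[
    [0,0,0,0,38],
    [0,0,0,0,38],
    [0,0,0,0,38],
    [0,0,0,0,38],
    [0,0,0,0,38],
    [0,0,5,0,38],
    [0,0,15,0,38],
    [0,0,35,0,38],
    [0,0,65,0,38],
    [-10,-15,95,0,38],
    [-20,-35,130,0,38],
    [-30,-55,160,0,38],
    [-30,-75,170,0,38],
    [-30,-75,170,0,38],
    [-30,-75,170,0,38],
    [-30,-75,170,0,38],
  ],
)

```text
time_s: 41.83
ee_pos: [0.4818, 0.2527, 0.3174]
orientation: [0.004, 3.135, 0.001]
ft_force: [0.2, 0.8, 0.9]
opening: 0.411
```

```bash
python3 - <<'E'
from h import *
p,d,W=survey("w12.png"); z=W[...,2]
b=blue(p)&(z>.09)&(z<.12); q=W[b]; A=np.c_[q[:,:2],np.ones(len(q))]
for _ in range(5):
    c,*_r=np.linalg.lstsq(A,q[:,2],rcond=None); k=abs(A@c-q[:,2])<.003; A,q=A[k],q[k]
print("slope",c.round(3),len(q),"top z",np.median(q[:,2]))
m=(z>.163)&(z<.185)&(p[...,0]>1.5*p[...,2].astype(float)); print("bar",rect(W,big(m)[0]))
near=np.hypot(W[...,0]-.4,W[...,1]-.19)<.06
m=near&(z>.028)&(z<.045); r=W[big(m)[0]]; print("cup",cv2.minEnclosingCircle((r[:,:2]*1000).astype(np.float32)),np.nanpercentile(r[:,2],[50,95]))
E
```

```text
41.8833 [481.7 252.9 316.9] jaw 89.9
bar (array([807.2, 321. ]), -54.0, array([41.7, 14.7]), 161)
blue (array([510.9, 388. ]), -0.3, array([132.5,  56.7]), 2412) [0.103 0.105 0.138]
blue (array([521.8, 268.7]), -0.6, array([66. , 56.5]), 698) [0.103 0.105 0.139]
blue (array([454.9, 269.3]), 89.4, array([56. , 21.2]), 277) [0.101 0.104 0.105]
pot 0.97 [331. 160.] z 0.141 xy 476.2 269.2 r 32.4 col [181. 168. 164.]
pot 0.92 [331. 225.] z 0.141 xy 545.1 268.2 r 33.5 col [173. 169. 164.]
pot 0.66 [437. 228.] z 0.141 xy 548.0 390.2 r 32.6 col [176. 180. 165.]
slope [0.004 0.002 0.102] 3370 top z 0.10436709015497128
bar (array([505.3, 328.1]), -0.1, array([132.1,  16.3]), 1841)
cup ((401.55523681640625, 191.23049926757812), 29.873645782470703) [0.03578036 0.0384206 ]
```

View pics/w12.png

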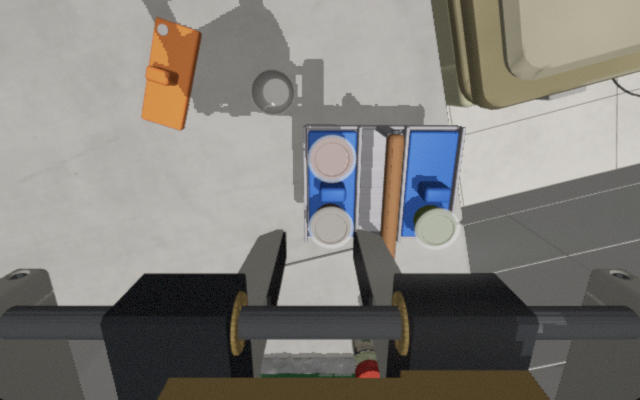

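All rules check out: the caddy is level on the stand, within about 2 mm and 0.5°, and the robot is clear. Handing in.

```bash
python3 -c "
from bench import ctrl; print(ctrl.job_done())"
```

```text
the job is handed in; nothing more can be done
None
```

I loaded the caddy on the table with both blue blocks flat in its pockets and the three pots present (green, brown, red) upright on them. I moved the used cup from the stand to the table, then carried the caddy level to the stand and set it down. It was handed in at about 42 s, and the hand-in reports no verdict.

**Last checks:**
- **Caddy:** it is centred within about 2 mm of the stand's middle, its bar about 0.5° from the stand's long side, and the block tops slope about 4 mrad.
- **Blocks and pots:** block tops are 24–25 mm above the stand top, so both are seated. All three lids are at the same height, 0.141 m.
- **Cup:** it stands upright on the table at (0.401, 0.191), about 0.18 m from the stand's middle.

**Disagreements:** some pot centres read 5–7 mm off with over-large circles, probably because the circle fit caught the lugs. The pictures show the pots seated properly.

**Not re-measured:** I did not check the shaker and timer positions at the end. I never reached for either, and the timer was still in place in the crop taken when the caddy was lifted.

**Pot count:** a pot-like thing I saw lies in a bin 0.27 m below the work surface, so I did not count it as a sauce pot.

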